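# Open up the key-cutting machine for a cutter change

## Task

Open up the key-cutting machine for a cutter change: with the orange slot key from its stand turn the slotted latch a quarter turn anticlockwise (looking at its face) to its stop, and put the key back upright in the stand. Then slide the clear guard fully open to the robot's right and throw the red clamp lever behind it fully over, up the slope. Touch the latch with the key only, and leave the can, the jar and the carton where they stand.

Things in the scene. Friction and masses are not known exactly. Their poses are not given: they have to be found in the camera images.
- machine: Countertop key-cutting machine, 340 mm wide (y), 270 mm deep (x), fixed. Origin: centre of its underside; x away from its operator side (the low front), y to the operator's left, z up. Its blue face rises from the front at 27 degrees to the level (lower edge 135 mm in front of the origin, 100 mm high; 270 mm long up the slope). A grey back housing, 225 mm high, ends the face.
- well (a point): Centre of the mouth, in the face's plane, of the well that the shut guard covers: 110 mm along the machine's y, 130 mm up the slope, 55 mm deep square to the face. Its axes are the machine's (not tilted).
- latch_slot (a point): Centre of the slot's mouth on the round latch head (32 mm across), low on the face. Axes turn with the latch: z out of the face, x along the slot; at latch 0, x points up the slope, y to the operator's left. Slot 7 mm wide, 8 mm deep, open at both ends; mouth 16 mm out from the face. A yellow pawl at the head's foot (reach 38 mm, below the slot's floor) bars the guard's lug while locked.
- latch (a joint): Angle of the latch in rad: 0 to 0.08 locked, 1.571 (stop) open; grows anticlockwise seen looking at the face. About 0.08 N m of friction, stays where left. The key's blade has about 0.2 rad of play to either side in the slot, so turn the key beyond the quarter turn to reach the stop.
- guard_handle (a point): Point on the red upright rib, the handle of the clear sliding guard, 25 mm out from the panel's outer side. Rib: 12 mm thick along y, 50 mm long up the slope (25 mm either way), ending 9 mm beyond this point. Axes: z square out of the face, x up the slope, y to the operator's left. The panel is 130 mm wide, its outer side 9 mm out from the face; the rib stands near its right edge.
- guard (a joint): Travel of the guard in m, 0 shut to 0.12 fully open, along the face level to the operator's right (the machine's -y). About 2 N of friction; blocked by the latch's pawl until the latch is open.
- lever_knob (a point): Centre of the red knob (bar 16 mm thick, 24 mm long along y) on the clamp lever in the well. At lever 0 it lies 16 mm below the face's plane and 16 mm down the slope from the well's centre. Pivot: on the well's floor, 5 mm up the slope from the well's centre, mid-width, 44 mm from the knob's centre, axis along the machine's y. Site axes at lever 0: x up the slope, z square out of the face.
- lever (a joint): Angle of the clamp lever in rad: 0 leans 0.5 rad down the slope, 1.0 (stop) leans 0.5 rad up the slope. About 0.06 N m of friction, stays where left.
- key_grip (a point): Centre of the orange grip of the slot key (grip 32 mm along x, 14 mm thick along y, 44 mm high; mass about 50 g). z points up out of the grip away from the blade. Below the grip a steel blade reaches 16 mm: 22 mm wide along x, 3 mm thick along y. The blade's end is 38 mm below this point. At the start the key stands blade down in the stand, the grip's underside on the stand's top.
- key_tip (a point): Centre of the end of the key's blade, 38 mm below the grip's centre; axes as the grip's.
- stand_top (a point): Centre of the top of the black key stand (64 mm along x, 54 mm along y, 24 mm high, fixed). Its pocket for the blade is a through slot 29 mm along x and 8 mm along y in the middle of the top. When the key is home its grip's centre is 22 mm above this point.
- can_mid (a point): Centre of a spray can, 52 mm across, 130 mm high, standing; bystander.
- jar_mid (a point): Centre of a jar with yellow cap, 60 mm across, 80 mm high; bystander.
- carton_mid (a point): Centre of a small cardboard carton 90 x 60 x 50 mm; bystander.

How it is judged:
By the outcome, as a careful person would: the job done as asked, in the order asked, and still so for the second after the job is handed in, with the robot touching nothing.
It also fails if it takes over 72 s, if anything falls off the work surface, if the arm or the gripper's body presses on something with over 40 N, if the wrist force passes 120 N, or if a joint passes its speed limit or range.

## Robot

A 6-joint arm with a two-finger parallel gripper is mounted at the origin on the work surface. World frame = base frame: x ahead of the robot, y to its left, z up, the work surface at z = 0. Lengths are in m, angles in rad, forces in N, time in s.
With the tool pointing down it reaches from about 0.275 to 0.775 m from the base axis. Payload 14.6 kg.
Tool frame: the origin (TCP) lies midway between the tips of the shut fingers; the grasp point (between the pads) lies 19 mm behind it; x points along the fingers, z is the direction in which the jaws open and shut, and the axes are right-handed (so a half turn about x gives the same grasp; the last joint's range is limited). The gripper opens to 85 mm and grips with 20 to 120 N. Pads are 22 mm wide; open, the fingers measure 114 mm over their backs; the gripper's body (76 mm by 85 mm) begins 54 mm behind the grasp point. The pads swing forward as they close: fully open they stand 13 mm farther back than shut.
Start: joints at [-1.354, 0.263, -0.048, 1.259, 0, 1.415], TCP at [0.191, -0.489, 0.231] pointing down, gripper open.
Joint ranges: [-2.65, 2.65], [-0.89, 1.7], [-1.18, 1.37], [-2.13, 2.11], [-1.35, 1.29], [-3.14, 3.14]. Speed limits (rad/s): [1.89, 1.89, 2.57, 2.79, 3.14, 3.14].

## Interface

Orientations are given as a unit quaternion [x, y, z, w].
In Python, from workcell import get_obs, capture, camera_info, job_done gives the robot as it stands.
- The arm moves only by the tool send_rows, never from a script. Its argument "moves" is a list that holds one entry, the list of rows, each a list of 4 numbers: the shift along the tool's x, y, z in mm, then the turn about the tool's x in rad. In form: [[[dx, dy, dz, roll], ...]]. A call has 1 to 10 rows; each row shifts and turns the commanded pose from where the row before left it, along the tool's axes as they then stand; what a row does not reach is not made up. A row lasts 1/8 s, in which the tool goes at most 62.5 mm and 10.7 degrees, less where a joint would pass 70% of its speed; a pose out of reach is approached as far as the arm can. A call is refused whole if a number of a shift passes 62.5 or a number of a turn 0.188, either way. A call with a gripper value outside its range is refused whole. "gripper" is the opening in per cent of the stroke, from 0 (shut) to 100 (fully open), set as the call begins (left out, the last holds). The fingers move at their own pace and stop on an object; the grip force is fixed at half the most. Time passes only in rows, so rows that do not move let the fingers close. It gives the time, the measured TCP pose, the force and the opening at its end, in the units of the state.
- get_obs(): the state, without advancing time (a new reading comes with each control period).
- capture(name): name is "side" or "top" or "wrist"; returns the picture (420x560x3 uint8, blue, green, red); there is no depth.
- camera_info(name): a dict with "camera_matrix" (3x3 intrinsics, pixels), "R" (3x3) and "t" (3): a world point X has camera coordinates R X + t. Camera axes: x right, y down, z forward; pixel columns grow to the right and rows downward; lengths in m; the calibration is good to about 2 mm. The wrist camera is an equidistant fisheye: a pixel r from the principal point sees the ray r / f radians off the axis. A picture is of the moment at which its call begins: read the wrist's pose just before it. camera_info takes no time and is no camera call; for the wrist camera it gives the pose at the moment of the call.
- job_done(): hands the job in, once; it reports no verdict.
The state is a dict: "t": time; "q": joint angles; "joint_velocities": joint speeds; "effort": joint torques, N m; "ee_pos": TCP position; "tool_rot": TCP orientation; "contact_force": force on the tool from outside, world axes, zero at the start; "ft_torque": the same for the moment, N m; "grip_width": finger opening in m.
Only numpy, scipy, OpenCV 4.12 (cv2) and the standard library are available. Lean on these libraries where they do the work, as an engineer would, in place of code of your own. Each camera call takes 0.05 s, during which the arm holds its last target. There are 200 camera calls.

## Working session

There is one attempt and no reset: what is moved stays moved. The work goes in short steps, Python scripts to look and compute and a tool call to move; the robot and the scene stay as the last step left them, time stands still between calls to the robot, and variables do not carry over. Pictures are saved under pics/ and viewed, about 8 in all and at most 12, crops included, and the job is handed in when it is done.

Besides the shell and the picture viewer there is one more tool, called after "Request:" by a JSON object that holds its "op" and its "data". send_rows: Moves the arm, as the interface text tells. Its arguments: {"type":"object","properties":{"moves":{"type":"array"},"gripper":{"type":"number"}},"required":["moves"]}

```bash
ls; mkdir -p pics
python3 - <<'E'
from workcell import *
import cv2,numpy as np
o=get_obs();print({k:np.round(v,3).tolist() for k,v in o.items()})
for n in("side","top"):
    im=capture(n);cv2.imwrite(f"pics/{n}0.png",im);c=camera_info(n)
    print(n,np.round(c["camera_matrix"],1).tolist(),np.round(c["R"],3).tolist(),np.round(c["t"],3).tolist())
E
```

```text
pics
{'t': 0.0, 'q': [-1.354, 0.264, -0.049, 1.259, 0.0, 1.416], 'joint_velocities': [-0.002, -0.0, 0.002, 0.003, -0.002, 0.0], 'effort': [-0.005, -63.762, 38.458, 0.013, -0.0, 0.0], 'ee_pos': [0.191, -0.489, 0.231], 'tool_rot': [0.399, 0.584, -0.399, 0.584], 'contact_force': [-0.405, 0.555, 0.806], 'ft_torque': [0.01, -0.0, -0.023], 'grip_width': 0.086}
side [[395.9, 0.0, 282.8], [0.0, 395.9, 215.1], [0.0, 0.0, 1.0]] [[-0.73, -0.684, 0.012], [-0.526, 0.55, -0.649], [0.437, -0.48, -0.761]] [0.421, 0.373, 0.917]
top [[502.6, 0.0, 276.0], [0.0, 502.6, 209.8], [0.0, 0.0, 1.0]] [[-0.017, -1.0, 0.003], [-0.988, 0.016, -0.151], [0.151, -0.005, -0.989]] [0.021, 0.551, 1.294]
```

View pics/top0.png

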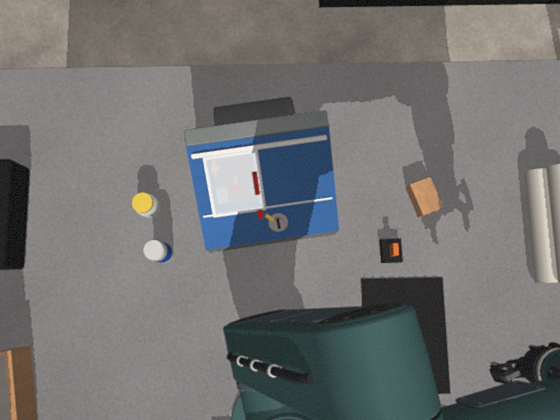

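View pics/side0.png

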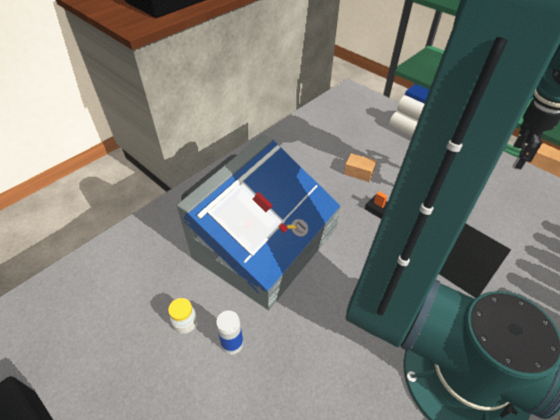

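Both views show the scene clearly. In the top view the machine face spans about (190–338, 125–250), the latch is at (278,222), the key at (395,250), the carton at (424,196), the jar at (143,203) and the can at (156,251).

```bash
cat > h.py <<'E'
import numpy as np,cv2
from workcell import *
from scipy.optimize import least_squares
from scipy.spatial.transform import Rotation as Ro
T=np.radians(27);U=np.array([np.cos(T),0,np.sin(T)]);N=np.array([-np.sin(T),0,np.cos(T)])
def face(u,y,n=0): return np.array([-.135,0,.1])+u*U+np.array([0,y,0])+n*N
def mw(p,P): c,s=np.cos(p[2]),np.sin(p[2]);return np.array([p[0]+c*P[0]-s*P[1],p[1]+s*P[0]+c*P[1],P[2]])
def proj(c,X,fish=False):
    x=c["R"]@X+c["t"];K=c["camera_matrix"]
    if fish:
        r=np.hypot(x[0],x[1]);th=np.arctan2(r,x[2]);d=x[:2]/r*th
    else: d=x[:2]/x[2]
    return np.array([K[0][0]*d[0]+K[0][2],K[1][1]*d[1]+K[1][2]])
def ray(c,uv,fish=False):
    K=c["camera_matrix"];d=np.array([(uv[0]-K[0][2])/K[0][0],(uv[1]-K[1][2])/K[1][1]])
    if fish:
        r=np.hypot(*d)+1e-12;v=np.r_[d/r*np.sin(r),np.cos(r)]
    else: v=np.r_[d,1]
    return -np.array(c["R"]).T@c["t"],np.array(c["R"]).T@v
def cast(c,uv,z,fish=False):
    o,d=ray(c,uv,fish);return o+d*(z-o[2])/d[2]
def castpl(c,uv,P0,n,fish=False):
    o,d=ray(c,uv,fish);return o+d*((P0-o)@n)/(d@n)
E
python3 - <<'E'
from h import *
cs={n:camera_info(n) for n in("top","side")};ims={n:cv2.imread(f"pics/{n}0.png") for n in cs}
obs=[];quads={}
for n in cs:
    h=cv2.cvtColor(ims[n],cv2.COLOR_BGR2HSV)
    m=cv2.inRange(h,(100,120,30),(125,255,255))
    k,l,s,_=cv2.connectedComponentsWithStats(m);m=(l>0)&np.isin(l,[i for i in range(1,k) if s[i,4]>400])
    H=cv2.convexHull(np.argwhere(m)[:,::-1].astype(np.int32))
    for e in np.arange(.01,.1,.005):
        q=cv2.approxPolyDP(H,e*cv2.arcLength(H,True),True)[:,0]
        if len(q)<=4:break
    quads[n]=q;print(n,q.tolist())
P=[face(a,b) for a in(0,.27) for b in(.17,-.17)]
def res(p):
    r=[]
    for n in cs:
        for X in P:
            d=quads[n]-proj(cs[n],mw(p,X));r+=list(d[np.argmin((d**2).sum(1))])
    return r
f=least_squares(res,[.6,.0,.1],loss="soft_l1");p=f.x;print("machine",p,np.round(f.fun,1))
np.save("m.npy",p)
# latch disc
L={}
for n,uv in(("top",(278,222)),("side",(300,228))):
    X=castpl(cs[n],uv,mw(p,face(0,0,.016)),mw([0,0,p[2]],N),0);c,s=np.cos(p[2]),np.sin(p[2])
    d=X-[p[0],p[1],0];d=np.array([c*d[0]+s*d[1],-s*d[0]+c*d[1],d[2]])-face(0,0);print(n,"latch",X,"u,y,n",d@U,d[1],d@N)
h=cv2.cvtColor(ims["top"],cv2.COLOR_BGR2HSV);m=cv2.inRange(h,(3,170,100),(14,255,255));m[:230]=0;m[270:]=0;m[:,:370]=0;m[:,420:]=0
pt=np.argwhere(m)[:,::-1];print(len(pt),pt.min(0),pt.max(0),cast(cs["top"],pt.mean(0),.06))
out=np.hstack([cv2.resize(ims["top"][230:270,370:420],(400,320),interpolation=0),cv2.resize(ims["top"][195:245,245:295],(320,320),interpolation=0)])
cv2.imwrite("pics/crop1.png",out)
E
```

```text
top [[338, 229], [207, 249], [187, 147], [327, 127]]
side [[339, 205], [267, 290], [185, 218], [273, 141]]
machine [0.60074862 0.04320498 0.13305773] [ 2.6 -0.8  0.  -0.7  2.9  2.7 -0.3  3.5 -1.4 -1.  -1.3 -0.1 -1.3  5.8
  1.2  2.3]
top latch [0.50686973 0.00828469 0.13697179] u,y,n 0.050035606284652416 -0.022157139947599686 0.015999999999999882
side latch [0.49999857 0.01979855 0.13428   ] u,y,n 0.044106426220322834 -0.00983348221969368 0.0159999999999999
81 [390 243] [398 255] [ 0.44098387 -0.29454844  0.06      ]
```

View pics/crop1.png

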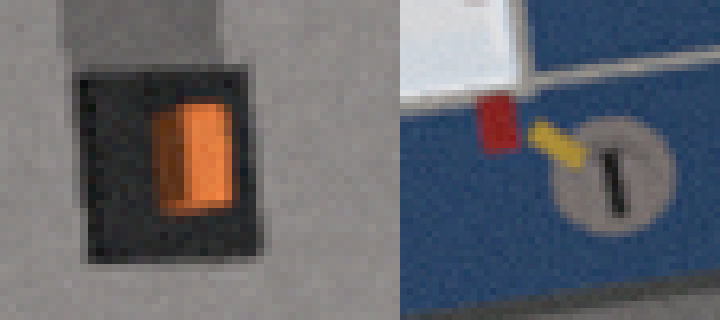

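The orange grip is viewed end-on and lies nearly along world x. The slot in the latch runs nearly up the slope. I'll hover over the key and check it with the wrist camera.

Request:
{"op": "send_rows", "data": {"moves": [[[0,50,-14.4,0],[0,50,-14.4,0],[0,50,-14.4,0],[0,50,-14.4,0],[0,50,-14.4,0],[0,50,-14.4,0],[0,0,0,0.16],[0,0,0,0.16],[0,0,0,0],[0,0,0,0]]]}}

```text
t: 1.35
ee_pos: [0.4387, -0.2997, 0.2312]
tool_rot: [0.486, 0.514, -0.486, 0.514]
contact_force: [-0.9, -0.3, 0.6]
grip_width: 0.0851
```

Run:
```python
from h import *
o=get_obs();print(np.round(o["q"],3),np.round(o["ee_pos"],4),Ro.from_quat(o["tool_rot"]).as_matrix().round(3).tolist())
c=camera_info("wrist");im=capture("wrist");cv2.imwrite("pics/w1.png",im);np.save("w1c.npy",c,allow_pickle=True)
print(c["camera_matrix"],np.round(c["R"],3).tolist(),c["t"])
h=cv2.cvtColor(im,cv2.COLOR_BGR2HSV);m=cv2.inRange(h,(3,150,80),(16,255,255));
k,l,s,ce=cv2.connectedComponentsWithStats(m);print([(s[i].tolist(),ce[i].round(1).tolist()) for i in range(1,k) if s[i,4]>60])
```

```text
[-0.753  0.274 -0.033  1.264 -0.     2.334] [ 0.4387 -0.2997  0.2312] [[-0.0, 0.998, 0.055], [0.0, 0.055, -0.998], [-1.0, -0.0, -0.0]]
[[325.1922621    0.         278.45136153]
 [  0.         325.1922621  211.70499965]
 [  0.           0.           1.        ]] [[0.055, -0.999, -0.001], [-0.95, -0.052, 0.308], [-0.308, -0.016, -0.951]] [-0.32332454  0.36086439  0.51012039]
[([264, 165, 16, 40, 207], [271.4, 179.6])]
```

View pics/w1.png

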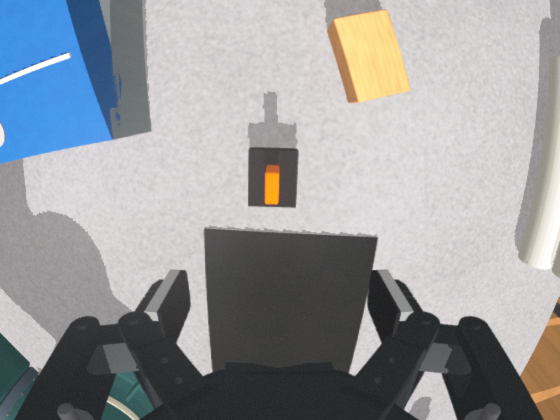

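The key sits in its stand at about (272,185) in the wrist picture, stand at (249–298,148–207), both well aligned with the tool.

Run:
```python
from h import *
c=np.load("w1c.npy",allow_pickle=True).item();im=cv2.imread("pics/w1.png")
print("cam",-np.array(c["R"]).T@c["t"])
for r in range(142,212,2): print(r,im[r,272],im[r,255])
for r in(155,170,180,190,200): print(r,[int(x) for x in im[r,240:306].sum(1)])
```

```text
cam [ 0.51732562 -0.29581504  0.37396836]
142 [154 153 158] [158 156 161]
144 [156 156 161] [151 151 154]
146 [157 156 163] [147 148 152]
148 [79 79 84] [69 71 75]
150 [70 72 76] [78 79 82]
152 [69 68 73] [80 80 83]
154 [69 70 76] [79 79 82]
156 [68 70 73] [80 79 82]
158 [68 66 73] [77 77 85]
160 [69 69 76] [79 79 85]
162 [70 70 77] [80 77 86]
164 [ 64  72 104] [76 75 81]
166 [ 52  98 181] [76 76 80]
168 [ 55 101 188] [79 81 88]
170 [ 51 101 187] [76 77 81]
172 [ 47 112 221] [77 78 83]
174 [ 33 163 254] [76 76 82]
176 [ 26 172 255] [79 80 85]
178 [  9 169 255] [76 75 82]
180 [ 30 172 255] [74 74 80]
182 [ 22 170 255] [76 78 83]
184 [ 31 173 255] [78 77 84]
186 [ 21 170 255] [79 78 83]
188 [ 29 173 255] [76 76 82]
190 [ 19 171 255] [80 77 83]
192 [ 29 175 255] [76 76 83]
194 [ 17 173 255] [75 74 81]
196 [ 33 174 255] [80 76 85]
198 [ 29 173 255] [76 73 81]
200 [ 23 172 255] [75 74 82]
202 [ 25 170 255] [74 73 82]
204 [ 64 101 174] [70 71 78]
206 [115 114 121] [158 158 162]
208 [207 206 212] [209 209 214]
210 [212 212 217] [206 207 211]
155 [652, 648, 645, 645, 645, 648, 647, 626, 457,
[... 925 characters left out ...]
 638, 653, 649, 647, 649, 646]
190 [638, 627, 616, 612, 623, 626, 634, 597, 352, 247, 245, 240, 239, 236, 246, 240, 234, 238, 241, 231, 235, 237, 232, 241, 304, 435, 439, 452, 461, 451, 455, 453, 445, 455, 453, 446, 456, 445, 435, 297, 230, 217, 222, 231, 223, 233, 232, 225, 232, 232, 220, 223, 222, 227, 230, 251, 378, 596, 623, 635, 635, 636, 642, 647, 656, 650]
200 [644, 651, 647, 640, 626, 625, 635, 609, 338, 248, 239, 232, 232, 244, 233, 231, 239, 240, 232, 240, 227, 235, 230, 241, 320, 439, 453, 455, 449, 454, 458, 445, 450, 449, 448, 445, 447, 438, 377, 257, 239, 238, 240, 223, 228, 234, 228, 230, 231, 233, 229, 230, 228, 231, 230, 303, 527, 641, 648, 645, 643, 634, 639, 643, 633, 632]
```

Run:
```python
from h import *
c=np.load("w1c.npy",allow_pickle=True).item();C=lambda u,v,z:cast(c,(u,v),z,True).round(4)
a=[C(264.6,178,.068),C(279,178,.068),C(264.2,202,.068),C(278.3,202,.068)];print("grip sides",*a)
print("grip ends",C(272,172.6,.068),C(271.5,204.3,.068))
print("stand -x end",C(260,205.5,.024),C(260,147.5,0))
print("stand sides",C(248.4,180,.024),C(296.6,180,.024),C(248.2,198,.024),C(295.6,198,.024))
```

```text
grip sides [ 0.4517 -0.2858  0.068 ] [ 0.4524 -0.2997  0.068 ] [ 0.4277 -0.2865  0.068 ] [ 0.4284 -0.3003  0.068 ]
grip ends [ 0.4573 -0.2927  0.068 ] [ 0.4257 -0.2938  0.068 ]
stand -x end [ 0.4104 -0.2806  0.024 ] [ 0.4729 -0.2767  0.    ]
stand sides [ 0.4391 -0.2666  0.024 ] [ 0.4419 -0.3197  0.024 ] [ 0.4185 -0.267   0.024 ] [ 0.4213 -0.32    0.024 ]
```

Request:
{"op": "send_rows", "data": {"moves": [[[0,3.1,-6.4,0.025],[50,0,0,0],[50,0,0,0],[50,0,0,0],[30,0,0,0],[17,0,0,0],[0,0,0,0],[0,0,0,0]]]}}

```text
t: 2.4
ee_pos: [0.4419, -0.2935, 0.0351]
tool_rot: [0.493, 0.506, -0.493, 0.507]
contact_force: [0.3, -0.2, -0.5]
grip_width: 0.0853
```

Request:
{"op": "send_rows", "data": {"moves": [[[0,0,0,0],[0,0,0,0],[0,0,0,0],[0,0,0,0],[0,0,0,0],[0,0,0,0]]], "gripper": 0}}

```text
t: 3.15
ee_pos: [0.4417, -0.2932, 0.0345]
tool_rot: [0.493, 0.507, -0.493, 0.507]
contact_force: [-1.2, 1.6, 5.8]
grip_width: 0.0132
```

Request:
{"op": "send_rows", "data": {"moves": [[[-20,0,0,0],[-50,0,0,0],[-55,0,0,0],[-55,0,0,0],[-35,0,-50,0],[0,0,-55,0],[0,0,-55,0],[0,0,-55,0],[0,0,-55,0],[0,0,-37,0]]]}}

```text
t: 4.4
ee_pos: [0.4328, 0.0159, 0.2493]
tool_rot: [0.493, 0.507, -0.493, 0.507]
contact_force: [-0.4, -1.1, -1.8]
grip_width: 0.0135
```

Request:
{"op": "send_rows", "data": {"moves": [[[0,0,0,0],[0,0,0,0]]]}}

```text
t: 4.65
ee_pos: [0.4334, 0.0135, 0.2492]
tool_rot: [0.493, 0.507, -0.493, 0.507]
contact_force: [-0.3, -0.9, -0.6]
grip_width: 0.0131
```

Run:
```python
from h import *
o=get_obs();print(np.round(o["q"],3),np.round(o["ee_pos"],4),o["grip_width"])
c=camera_info("wrist");im=capture("wrist");cv2.imwrite("pics/w2.png",im);np.save("w2c.npy",c,allow_pickle=True)
im2=im.copy();p=np.load("m.npy")
```

```text
[-0.157  0.101 -0.209  1.262 -0.     2.957] [0.4334 0.0135 0.2492] 0.013130209438957766
```

View pics/w2.png

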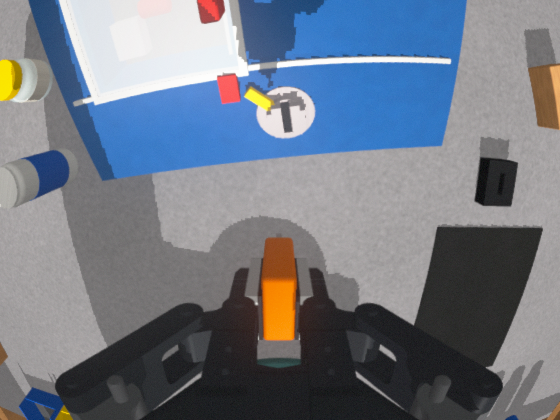

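The wrist view shows the key straight in the grip. The face's lower corners are at (103,180) and (443,146). The latch disc is at about (286,112), with its slot running (281,103)–(292,131).

Run:
```python
from h import *
c=np.load("w2c.npy",allow_pickle=True).item();im=cv2.imread("pics/w2.png")
h=cv2.cvtColor(im,cv2.COLOR_BGR2HSV);m=cv2.inRange(h,(100,120,40),(125,255,255));m[:, :40]=0
# lower edge line & side edges by subpixel-ish mask edges
A=cast(c,(103.5,180.5),.1,True);B=cast(c,(442.5,146.5),.1,True);d=A-B
# bottom edge points
cols=[130,160,190,220,250,300,330,360,390,420]
E=[]
for x in cols:
    r=np.where(m[:200,x]>0)[0].max()+.5;E.append(cast(c,(x,r),.1,True))
E=np.array(E);k=np.polyfit(E[:,1],E[:,0],1)
yaw=np.arctan(-k[0]);print("corners",A,B,"width",np.linalg.norm(d),"yaw edge",yaw,"yaw corners",np.arctan2(-d[0],d[1]),"res",np.round((np.polyval(k,E[:,1])-E[:,0])*1e3,1))
ymid=(A+B)[1]/2;mid=np.array([np.polyval(k,ymid),ymid]);p=np.array([mid[0]+.135*np.cos(yaw),mid[1]+.135*np.sin(yaw),yaw]);print("machine",p);np.save("m2.npy",p)
# latch disc: non-blue in box
box=np.zeros_like(m);box[82:145,254:320]=255
g=((h[...,1]<90)&(h[...,2]>40)|(h[...,2]<70)).astype(np.uint8)*255&box
bright=cv2.inRange(h,(0,0,110),(180,80,255))&box
cn,_=cv2.findContours(cv2.morphologyEx(bright,cv2.MORPH_CLOSE,np.ones((9,9))),0,1);cn=max(cn,key=cv2.contourArea);H=cv2.convexHull(cn)
el=cv2.fitEllipse(H);print("ellipse",el)
P0=mw(p,face(0,0,.016));nw=mw([0,0,p[2]],N)
X=castpl(c,el[0],P0,nw,True)
def loc(X):
    cc,s=np.cos(p[2]),np.sin(p[2]);q=X-[p[0],p[1],0];q=np.array([cc*q[0]+s*q[1],-s*q[0]+cc*q[1],q[2]])-face(0,0);return np.array([q@U,q[1],q@N])
print("latch",X,loc(X))
HL=np.array([loc(castpl(c,q[0],P0,nw,True)) for q in H.astype(float)]);print("disc extent",HL.min(0),HL.max(0),cv2.minEnclosingCircle((HL[:,:2]*1000).astype(np.float32)))
cv2.imwrite("pics/c2.png",cv2.resize(im[75:150,240:330],(720,600),interpolation=cv2.INTER_CUBIC))
```

```text
corners [0.44621918 0.19130251 0.1       ] [ 0.48897028 -0.14582952  0.1       ] width 0.3398318095181821 yaw edge 0.13043370568906254 yaw corners 0.12613497489816347 res [ 0.4 -0.1  0.1 -0.1 -0.5 -0.3  0.3 -0.2 -0.2  0.5]
machine [0.60233896 0.04029516 0.13043371]
ellipse ((283.0378723144531, 110.32131958007812), (53.497398376464844, 64.7737045288086), 113.2046127319336)
latch [0.51192267 0.01178031 0.13917538] [ 0.05488943 -0.01651271  0.016     ]
disc extent [ 0.02968113 -0.04044924  0.016     ] [0.07623645 0.00467523 0.016     ] ((54.7795295715332, -14.053452491760254), 27.435619354248047)
```

View pics/c2.png

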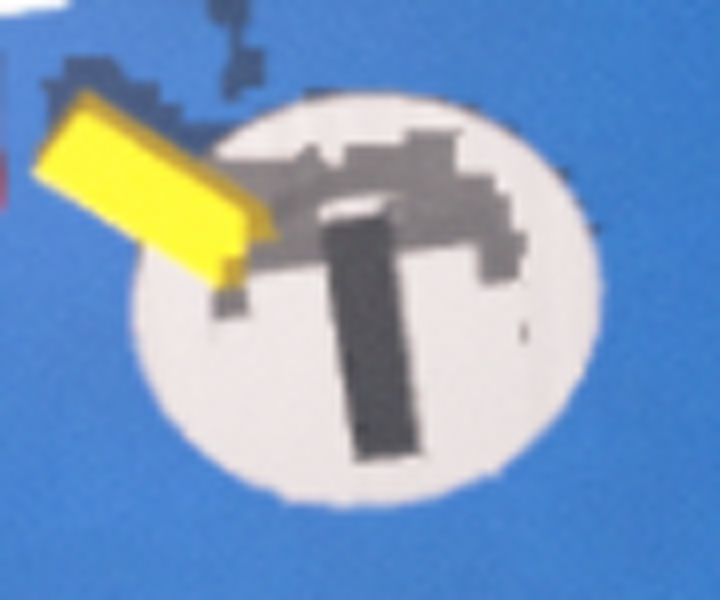

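Crop: dark slot runs from (284.6,102.1) to (288.6,132.1) px inside a wider white collar, with the pawl at upper left. The slot gives the better centre.

```bash
cat >> h.py <<'E'
p=np.load("m2.npy");nw=mw([0,0,p[2]],N)
def loc(X):
    cc,s=np.cos(p[2]),np.sin(p[2]);q=X-[p[0],p[1],0];q=np.array([cc*q[0]+s*q[1],-s*q[0]+cc*q[1],q[2]])-face(0,0);return np.array([q@U,q[1],q@N])
E
python3 - <<'E'
from h import *
c=np.load("w2c.npy",allow_pickle=True).item()
px=lambda x,y:(240+x/8-.06,75+y/8-.06)
for n in(.0,.008,.016):
    P0=mw(p,face(0,0,n))
    q=[loc(castpl(c,px(*a),P0,nw,True))*1e3 for a in((325,222),(390,212),(422,453),(357,460),(355,200),(132,300),(602,300),(370,90),(365,507))]
    print(n,np.round([v[:2] for v in q],1).tolist())
# two-view: side & top slot centre rays
for n,uv in(("top",(245+612*50/320-320*0-400*50/320,195+183*50/320)),):
    print(uv,[loc(castpl(camera_info(n),uv,mw(p,face(0,0,k)),nw))for k in(.008,.016)])
print("rib/lug px", [loc(castpl(c,(228,89),mw(p,face(0,0,.01)),nw,True))])
E
```

```text
0.0 [[53.9, -15.4], [54.3, -22.0], [25.2, -23.2], [25.2, -16.2], [56.1, -18.6], [47.4, 5.1], [42.0, -43.2], [68.1, -21.1], [19.1, -16.6]]
0.008 [[57.8, -15.3], [58.2, -21.7], [30.1, -22.9], [30.0, -16.1], [59.9, -18.4], [51.5, 4.5], [46.2, -42.2], [71.5, -20.8], [24.1, -16.5]]
0.016 [[61.7, -15.2], [62.0, -21.4], [34.9, -22.6], [34.8, -16.0], [63.7, -18.2], [55.5, 3.9], [50.5, -41.2], [74.9, -20.5], [29.1, -16.4]]
(278.125, 223.59375) [array([ 0.04174617, -0.01931903,  0.008     ]), array([ 0.04466013, -0.01910553,  0.016     ])]
rib/lug px [array([0.07572239, 0.02304921, 0.01      ])]
```

```bash
cat >> h.py <<'E'
def go(TCP,al):
    "print roll, then mm along tool axes after that roll"
    o=get_obs();R=Ro.from_quat(o["tool_rot"]).as_matrix();a=np.arctan2(R[1,1],R[0,1])
    d=(np.array(TCP)-o["ee_pos"])*1e3;y=np.array([np.cos(al),np.sin(al)]);z=np.array([np.sin(al),-np.cos(al)])
    print("roll %.3f  dx %.1f dy %.1f dz %.1f"%(a-al,-d[2],d[:2]@y,d[:2]@z),"to",np.round(TCP,4))
def tip(u,y,n): return mw(p,face(u,y,.016+n))+[0,0,.0265]
E
python3 - <<'E'
from h import *
X=tip(.0435,-.0191,-.002);go(X+[0,0,.02],p[2]+.04)
E
```

```text
roll -0.144  dx 70.5 dy 67.8 dz 16.9 to [0.5031 0.008  0.1787]
```

Request:
{"op": "send_rows", "data": {"moves": [[[0,0,0,-0.144],[0,34,8.5,0],[0,33.8,8.4,0],[35,0,0,0],[35.5,0,0,0],[0,0,0,0],[0,0,0,0],[0,0,0,0]]]}}

```text
t: 5.7
ee_pos: [0.5038, 0.0083, 0.1802]
tool_rot: [0.456, 0.54, -0.455, 0.541]
contact_force: [0.8, 0.4, -0.4]
grip_width: 0.0135
```

Run:
```python
from h import *
X=tip(.0435,-.0191,-.002);go(X+[0,0,.02],p[2]+.04)
c=camera_info("wrist");im=capture("wrist");cv2.imwrite("pics/w3.png",cv2.resize(im[100:300,180:380],(600,600),interpolation=cv2.INTER_CUBIC));np.save("w3c.npy",c,allow_pickle=True)
```

```text
roll -0.000  dx 1.4 dy -0.7 dz 0.2 to [0.5031 0.008  0.1787]
```

View pics/w3.png

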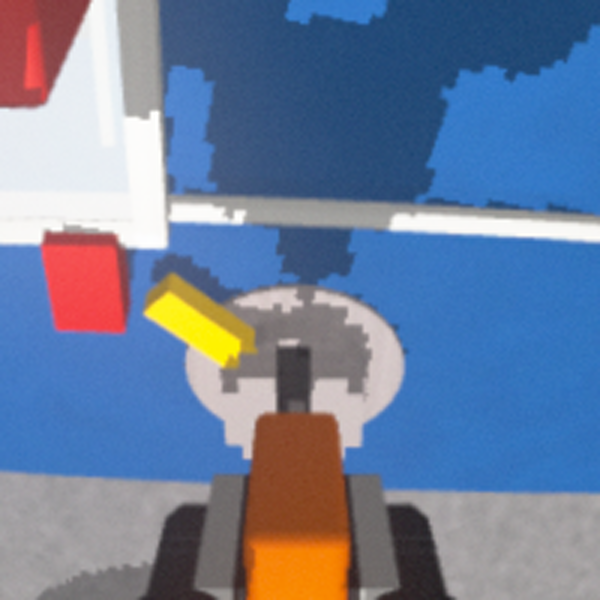

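The slot (277–311 px in the crop) lines up with the blade at about 295, so I'll lower it and feel for the floor.

Request:
{"op": "send_rows", "data": {"moves": [[[8,-0.7,0,0],[5,0,0,0],[3,0,0,0],[2,0,0,0],[1.5,0,0,0],[0,0,0,0],[0,0,0,0]]]}}

```text
t: 6.62
ee_pos: [0.5024, 0.0085, 0.1594]
tool_rot: [0.456, 0.541, -0.455, 0.541]
contact_force: [0.3, -0.4, -0.4]
grip_width: 0.0132
```

Request:
{"op": "send_rows", "data": {"moves": [[[1,0,0,0],[1,0,0,0],[0,0,0,0]]]}}

```text
t: 7.0
ee_pos: [0.5024, 0.0086, 0.1573]
tool_rot: [0.456, 0.541, -0.456, 0.541]
contact_force: [-0.6, -0.4, -0.5]
grip_width: 0.013
```

Request:
{"op": "send_rows", "data": {"moves": [[[1,0,0,0],[0,0,0,0]]]}}

```text
t: 7.25
ee_pos: [0.5026, 0.0085, 0.1566]
tool_rot: [0.456, 0.541, -0.455, 0.541]
contact_force: [-0.5, -0.2, 3.8]
grip_width: 0.0132
```

Request:
{"op": "send_rows", "data": {"moves": [[[1,0,0,0],[0,0,0,0]]]}}

```text
t: 7.5
ee_pos: [0.5028, 0.0085, 0.156]
tool_rot: [0.456, 0.54, -0.455, 0.541]
contact_force: [-3.3, 0.2, 10.6]
grip_width: 0.0136
```

The floor is reached at z≈0.1565 and the blade is in the slot. I'll lift it slightly and start turning.

Request:
{"op": "send_rows", "data": {"moves": [[[-2.2,0,0,0],[0,0,0,0],[0,0,0,-0.1],[0,0,0,-0.1],[0,0,0,-0.1],[0.2,0,0,-0.1],[0.2,0,0,-0.1],[0,0,0,0],[0,0,0,0]]]}}

```text
t: 8.62
ee_pos: [0.5029, 0.0078, 0.1571]
tool_rot: [0.307, 0.636, -0.308, 0.637]
contact_force: [2.0, -4.4, 0.5]
grip_width: 0.0128
```

Run:
```python
from h import *
o=get_obs();print(o["ft_torque"].round(3) if hasattr(o["ft_torque"],"round") else o["ft_torque"],np.round(o["q"],3))
```

```text
[-1.131 -0.443 -0.13 ] [-1.460e-01  2.610e-01 -2.590e-01  1.050e+00 -1.000e-03  2.326e+00]
```

Request:
{"op": "send_rows", "data": {"moves": [[[0.2,0,0,-0.1],[0.2,0,0,-0.1],[0.2,0,0,-0.1],[0.2,0,0,-0.1],[0.2,0,0,-0.1],[0,0,0,0],[0,0,0,0]]]}}

```text
t: 9.5
ee_pos: [0.5033, 0.0076, 0.1563]
tool_rot: [0.14, 0.692, -0.141, 0.694]
contact_force: [2.7, -6.0, 0.6]
grip_width: 0.0133
```

Run:
```python
from h import *
im=capture("wrist");cv2.imwrite("pics/w4.png",cv2.resize(im[100:300,180:380],(600,600),interpolation=cv2.INTER_CUBIC))
```

```text
(no output)
```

View pics/w4.png

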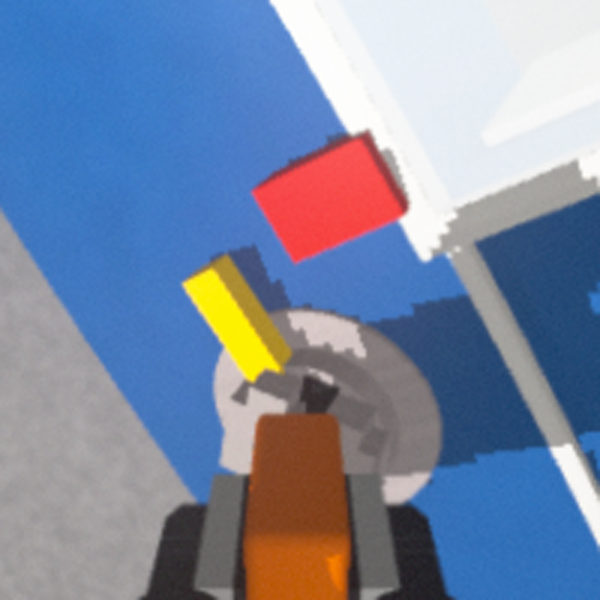

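The pawl is following the key, with the slot a little behind the blade. I'll carry on to the stop.

Request:
{"op": "send_rows", "data": {"moves": [[[0.2,0,0,-0.1],[0.2,0,0,-0.1],[0.2,0,0,-0.1],[0.2,0,0,-0.1],[0.2,0,0,-0.1],[0,0,0,-0.1],[0,0,0,0],[0,0,0,0]]]}}

```text
t: 10.55
ee_pos: [0.504, 0.0081, 0.1557]
tool_rot: [-0.071, 0.702, 0.07, 0.705]
contact_force: [5.4, -2.1, 2.9]
grip_width: 0.0133
```

Run:
```python
from h import *
o=get_obs();print(np.round(o["ft_torque"],3))
im=capture("wrist");cv2.imwrite("pics/w5.png",cv2.resize(im[100:300,180:380],(600,600),interpolation=cv2.INTER_CUBIC))
```

```text
[-0.507 -1.37  -0.141]
```

Request:
{"op": "send_rows", "data": {"moves": [[[0,0,0,-0.1],[0,0,0,0],[0,0,0,0]]]}}

```text
t: 10.98
ee_pos: [0.5039, 0.0082, 0.1557]
tool_rot: [-0.106, 0.698, 0.105, 0.7]
contact_force: [4.7, -1.6, 4.0]
grip_width: 0.013
```

Run:
```python
from h import *
o=get_obs();print(np.round(o["ft_torque"],3),np.round(o["contact_force"],2))
im=capture("wrist");cv2.imwrite("pics/w5.png",cv2.resize(im[100:300,180:380],(600,600),interpolation=cv2.INTER_CUBIC))
```

```text
[-0.281 -1.385 -0.1  ] [ 4.73 -1.61  4.01]
```

View pics/w5.png

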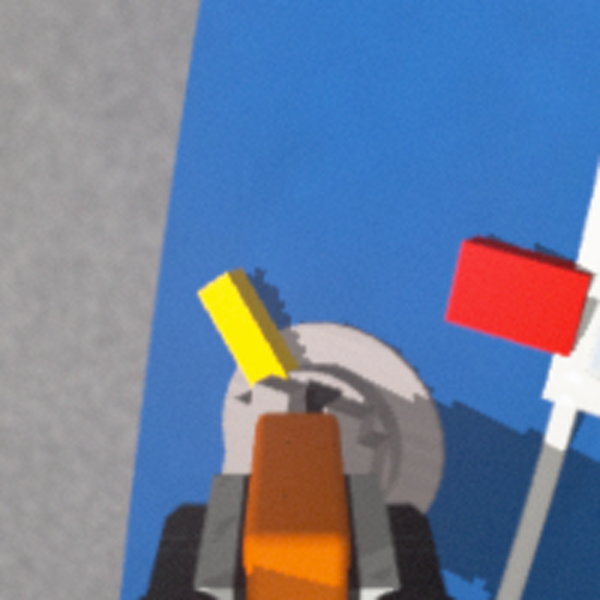

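The pawl has swung round, and the guard's lug is at about (520,295) in the crop. I'll work out the latch angle from the pawl, comparing now with the locked view.

```bash
cat >> h.py <<'E'
LC=np.array([.0437,-.0191])
def pawl(im,c,n=.006):
    h=cv2.cvtColor(im,cv2.COLOR_BGR2HSV);m=cv2.inRange(h,(22,150,120),(35,255,255))
    k,l,s,ce=cv2.connectedComponentsWithStats(m)
    best=None
    for i in range(1,k):
        if s[i,4]<25: continue
        q=loc(castpl(c,ce[i],mw(p,face(0,0,n)),nw,True))[:2]
        if np.linalg.norm(q-LC)<.05:
            pts=np.argwhere(l==i)[:,::-1].astype(float);F=np.array([loc(castpl(c,t,mw(p,face(0,0,n)),nw,True))[:2] for t in pts])-LC
            rr=np.linalg.norm(F,axis=1);e=F[rr>np.quantile(rr,.85)].mean(0)
            d=np.linalg.svd(F-F.mean(0))[2][0] if len(F)<2000 else 0*e
            print("pawl centre",q-LC,"ang %.3f tip ang %.3f axis %.3f reach %.4f"%(np.arctan2(*(q-LC)[::-1]),np.arctan2(e[1],e[0]),np.arctan(d[1]/d[0]),rr.max()))
E
python3 - <<'E'
from h import *
pawl(cv2.imread("pics/w2.png"),np.load("w2c.npy",allow_pickle=True).item())
c=camera_info("wrist");pawl(capture("wrist"),c)
E
```

```text
pawl centre [0.01884176 0.02041866] ang 0.826 tip ang 0.822 axis 0.813 reach 0.0390
pawl centre [-0.01842798  0.01949541] ang 2.328 tip ang 2.344 axis -0.728 reach 0.0381
```

Request:
{"op": "send_rows", "data": {"moves": [[[0,0,0,-0.08],[0,0,0,-0.07],[0,0,0,0],[0,0,0,0]]]}}

```text
t: 11.58
ee_pos: [0.5041, 0.0079, 0.156]
tool_rot: [-0.158, 0.688, 0.157, 0.691]
contact_force: [4.3, -4.2, 7.6]
grip_width: 0.0135
```

Run:
```python
from h import *
o=get_obs();print(np.round(o["ft_torque"],3),np.round(o["contact_force"],2),np.round(o["q"],3))
c=camera_info("wrist");pawl(capture("wrist"),c)
```

```text
[-0.812 -1.175 -0.463] [ 4.32 -4.22  7.64] [-1.460e-01  2.610e-01 -2.610e-01  1.044e+00 -1.000e-03  9.760e-01]
pawl centre [-0.01849216  0.01930855] ang 2.335 tip ang 2.349 axis -0.731 reach 0.0381
```

Torque rose and the pawl stayed put, so the latch is at its stop. I'll ease off, lift the key and turn it back.

Request:
{"op": "send_rows", "data": {"moves": [[[0,0,0,0.12],[0,0,0,0],[-3,0,0,0],[-8,0,0,0],[-25,0,0,0],[-50,0,0,0],[-8,0,0,0.18],[0,0,0,0.18],[0,0,0,0.18],[0,0,0,0.18]]]}}

```text
t: 12.88
ee_pos: [0.502, 0.0086, 0.2493]
tool_rot: [0.139, 0.694, -0.139, 0.693]
contact_force: [-0.8, -0.2, -1.0]
grip_width: 0.0127
```

Request:
{"op": "send_rows", "data": {"moves": [[[0,0,0,0.18],[0,0,0,0.18],[0,0,0,0.18],[0,0,0,0.18],[0,0,0,0.18],[0,0,0,0.18],[0,0,0,0],[0,0,0,0]]]}}

```text
t: 13.88
ee_pos: [0.5022, 0.0085, 0.2491]
tool_rot: [0.473, 0.526, -0.473, 0.525]
contact_force: [-0.8, 0.1, -0.7]
grip_width: 0.0131
```

Run:
```python
from h import *
go([.4417,-.2932,.235],.03)
c=camera_info("wrist");im=capture("wrist");pawl(im,c);cv2.imwrite("pics/w6.png",im)
for im in (cv2.imread("pics/w2.png"),im):
    h=cv2.cvtColor(im,cv2.COLOR_BGR2HSV);m=cv2.inRange(h,(3,150,80),(20,255,255));m[:220]=0;m[360:]=0;m[:,:230]=0;m[:,330:]=0
    for r in(240,250,260,280,300,320,335):
        x=np.where(m[r])[0];print(r,(x.min(),x.max()) if len(x) else None,end=" ")
    print(np.argwhere(m).min(0),np.argwhere(m).max(0))
    # blade: grey pixels above grip
c=camera_info("top");im=capture("top")
```

```text
roll 0.075  dx 14.1 dy -69.5 dz 299.8 to [ 0.4417 -0.2932  0.235 ]
pawl centre [-0.02018827  0.0215179 ] ang 2.324 tip ang 2.363 axis -0.591 reach 0.0402
240 (np.int64(266), np.int64(291)) 250 (np.int64(265), np.int64(292)) 260 (np.int64(263), np.int64(294)) 280 (np.int64(261), np.int64(296)) 300 (np.int64(262), np.int64(295)) 320 (np.int64(263), np.int64(294)) 335 (np.int64(263), np.int64(294)) [238 261] [339 296]
240 (np.int64(266), np.int64(290)) 250 (np.int64(265), np.int64(292)) 260 (np.int64(263), np.int64(294)) 280 (np.int64(261), np.int64(296)) 300 (np.int64(262), np.int64(295)) 320 (np.int64(263), np.int64(294)) 335 (np.int64(263), np.int64(294)) [238 261] [339 296]
```

The key hasn't shifted in the grip (same outline as before), and the latch stayed at its stop. Back to the stand.

Request:
{"op": "send_rows", "data": {"moves": [[[0,0,0,0.075],[14,-11.6,50,0],[0,-11.6,50,0],[0,-11.6,50,0],[0,-11.6,50,0],[0,-11.6,50,0],[0,-11.5,49.8,0],[0,0,0,0],[0,0,0,0],[0,0,0,0]]]}}

```text
t: 15.22
ee_pos: [0.4409, -0.292, 0.2352]
tool_rot: [0.493, 0.507, -0.493, 0.507]
contact_force: [-0.4, -0.4, -0.1]
grip_width: 0.0132
```

Run:
```python
from h import *
go([.4417,-.2932,.06],.03)
```

```text
roll -0.002  dx 175.2 dy 0.8 dz 1.3 to [ 0.4417 -0.2932  0.06  ]
```

Request:
{"op": "send_rows", "data": {"moves": [[[50,0.8,1.3,0],[50,0,0,0],[45,0,0,0],[25,0,0,0],[5,0,0,0],[0,0,0,0],[0,0,0,0]]]}}

```text
t: 16.1
ee_pos: [0.4421, -0.2945, 0.0613]
tool_rot: [0.493, 0.506, -0.493, 0.507]
contact_force: [-0.3, -0.5, -0.4]
grip_width: 0.0133
```

Request:
{"op": "send_rows", "data": {"moves": [[[6,0,0,0],[6,0,0,0],[6,0,0,0],[4,0,0,0],[2,0,0,0],[0,0,0,0],[0,0,0,0]]]}}

```text
t: 16.98
ee_pos: [0.4416, -0.2943, 0.0362]
tool_rot: [0.494, 0.506, -0.493, 0.506]
contact_force: [0.1, -0.7, -0.9]
grip_width: 0.0131
```

Request:
{"op": "send_rows", "data": {"moves": [[[1.4,0,-1,0],[0,0,0,0],[0,0,0,0]]]}}

```text
t: 17.35
ee_pos: [0.4414, -0.2932, 0.0347]
tool_rot: [0.493, 0.506, -0.493, 0.506]
contact_force: [0.4, 0.1, -0.1]
grip_width: 0.0137
```

Request:
{"op": "send_rows", "data": {"moves": [[[0,0,0,0],[0,0,0,0],[0,0,0,0],[0,0,0,0],[0,0,0,0],[-20,0,0,0],[-50,0,0,0],[-60,0,0,0],[-60,0,0,0],[-10,0,0,0]]], "gripper": 60}}

```text
t: 18.6
ee_pos: [0.4425, -0.2941, 0.2385]
tool_rot: [0.494, 0.504, -0.493, 0.508]
contact_force: [-0.2, -1.2, -0.6]
grip_width: 0.0512
```

Run:
```python
from h import *
c=camera_info("wrist");im=capture("wrist");cv2.imwrite("pics/w7.png",im)
h=cv2.cvtColor(im,cv2.COLOR_BGR2HSV);m=cv2.inRange(h,(14,180,230),(25,255,255));m[:120]=0;m[260:]=0
k,l,s,ce=cv2.connectedComponentsWithStats(m);i=1+np.argmax(s[1:,4]);pt=np.argwhere(l==i)[:,::-1].astype(np.float32)
F=np.array([cast(c,t,.068,True)[:2] for t in pt]);print(s[i],cv2.minAreaRect((F*1e3).astype(np.float32)))
# rib location in earlier full w2 view: red
c=np.load("w2c.npy",allow_pickle=True).item();im=cv2.imread("pics/w2.png")
# rib from the top view, before any motion
c=camera_info("top");im=cv2.imread("pics/top0.png");h=cv2.cvtColor(im,cv2.COLOR_BGR2HSV);m=cv2.inRange(h,(0,150,60),(4,255,255))|cv2.inRange(h,(174,150,60),(180,255,255));m[:150]=0;m[225:]=0;m[:,:190]=0;m[:,300:]=0
k,l,s,ce=cv2.connectedComponentsWithStats(m)
for i in range(1,k):
    if s[i,4]>8:
        pt=np.argwhere(l==i)[:,::-1]+0.
        for n in(.043,.026):
            F=np.array([loc(castpl(c,t,mw(p,face(0,0,n)),nw)) for t in pt])*1e3;print(s[i],ce[i].round(1),n,F.min(0).round(1),F.max(0).round(1))
go([.44,-.29,.25],.03)
```

```text
[271 177  13  29 376] ((441.9823913574219, -293.5813903808594), (28.71533966064453, 12.0704984664917), 1.3981354236602783)
[253 172   6  22  68] [255.5 182.8] 0.043 [137.5  17.2  43. ] [188.7  24.6  43. ]
[253 172   6  22  68] [255.5 182.8] 0.026 [132.6  17.3  26. ] [184.5  24.8  26. ]
[257 210   6   8  39] [259.9 213.6] 0.043 [77.  15.6 43. ] [95.5 27.7 43. ]
[257 210   6   8  39] [259.9 213.6] 0.026 [71.2 15.6 26. ] [90.  27.9 26. ]
roll -0.004  dx -12.5 dy -2.1 dz -3.9 to [ 0.44 -0.29  0.25]
```

The key is home and upright: its top is at (0.442, −0.2936) with the right outline. Next is the guard, with the fingers closed, pushing the rib from its left side.

Run:
```python
from h import *
X=mw(p,face(.155,.062,.027));go(X,p[2])
c=camera_info("top");print(proj(c,mw(p,face(.13,.11,0))),proj(c,mw(p,face(.155,.062,.027))),[proj(c,mw(p,face(.13,y,.009))).round(1) for y in(.01,.14,.175)])
```

```text
roll -0.105  dx 43.0 dy 193.1 dz -372.5 to [0.5852 0.1006 0.1944]
[220.64540555 196.42502729] [238.61498536 186.73340178] [array([261.5, 191.5]), array([208.2, 199.3]), array([193.8, 201.4])]
```

Request:
{"op": "send_rows", "data": {"moves": [[[-40,0,0,-0.105],[0,24.1,-46.5,0],[0,24.1,-46.5,0],[0,24.1,-46.5,0],[0,24.1,-46.5,0],[0,24.1,-46.5,0],[0,24.1,-46.5,0],[0,24.1,-46.5,0],[0,24.4,-47,0],[0,0,0,0]]], "gripper": 0}}

```text
t: 19.9
ee_pos: [0.5845, 0.1042, 0.2724]
tool_rot: [0.465, 0.533, -0.466, 0.532]
contact_force: [-0.3, -0.3, -0.3]
grip_width: -0.0001
```

Request:
{"op": "send_rows", "data": {"moves": [[[0,0,0,0],[0,0,0,0]]]}}

```text
t: 20.15
ee_pos: [0.584, 0.1002, 0.2743]
tool_rot: [0.466, 0.531, -0.467, 0.531]
contact_force: [0.8, 0.7, 0.2]
grip_width: 0.0001
```

Run:
```python
from h import *
X=mw(p,face(.155,.062,.027));go(X,p[2])
c=camera_info("wrist");im=capture("wrist");cv2.imwrite("pics/w8.png",im);np.save("w8c.npy",c,allow_pickle=True)
```

```text
roll -0.001  dx 79.9 dy 1.2 dz -0.2 to [0.5852 0.1006 0.1944]
```

View pics/w8.png

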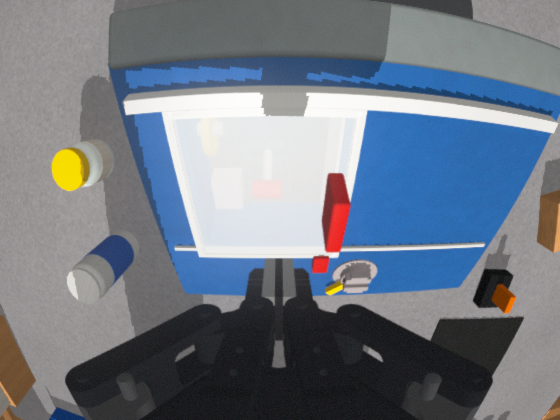

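The rib is at (325–349,173–251) with clear space to its left. Through the panel the knob shows at (250–282,182–197), with a white block left of it. I'll go down and push.

Run:
```python
from h import *
c=np.load("w8c.npy",allow_pickle=True).item()
f=lambda uv,n:(loc(castpl(c,uv,mw(p,face(0,0,n)),nw,True))*1e3).round(1)[:2]
print("rib top",f((326,175),.043),f((345,174),.043),"left edge low",f((328,249),.009),f((326,250),.043),f((342,248),.043))
print("knob",f((250,190),-.008),f((282,190),-.008),f((266,182),-.008),f((266,197),-.008))
print("block",[f((x,190),-.01) for x in(214,243)],"panel",f((172,112),.009),f((362,112),.009),f((200,255),.009))
```

```text
rib top [208.2  33.9] [209.2  22.7] left edge low [96.6 17. ] [138.3  26.6] [140.4  14.9]
knob [152.1  84.6] [152.   58.7] [160.5  71.4] [144.4  71.8]
block [array([150.7, 114.9]), array([150.4,  90.6])] panel [233.9 129.2] [232.7   8.9] [ 87.1 135.1]
```

Request:
{"op": "send_rows", "data": {"moves": [[[30,1.2,0,0],[30,0,0,0],[15,0,0,0],[5,0,0,0],[0,0,0,0],[0,0,0,0]]]}}

```text
t: 20.95
ee_pos: [0.5858, 0.1013, 0.1954]
tool_rot: [0.467, 0.531, -0.466, 0.532]
contact_force: [-0.3, -0.2, 0.4]
grip_width: 0.0
```

Note: 110×130×55 mm is the well's mouth size. The knob sits at about u=152, y=72 mm. Pushing the guard.

Request:
{"op": "send_rows", "data": {"moves": [[[0,0,12,0],[0,0,12,0],[0,0,15,0],[0,0,15,0],[0,0,15,0],[0,0,15,0],[0,0,15,0],[0,0,15,0],[0,0,10,0],[0,0,0,0]]]}}

```text
t: 22.2
ee_pos: [0.6017, -0.0224, 0.1945]
tool_rot: [0.466, 0.531, -0.467, 0.531]
contact_force: [-0.0, -0.2, 0.4]
grip_width: 0.0
```

Run:
```python
from h import *
o=get_obs();print((loc(np.array(o["ee_pos"]))*1e3).round(1),np.round(o["contact_force"],1))
```

```text
[155.4 -62.1  26.9] [-0.  -0.2  0.4]
```

Request:
{"op": "send_rows", "data": {"moves": [[[0,0,6,0],[0,0,5,0],[0,0,3,0],[0,0,0,0]]]}}

```text
t: 22.7
ee_pos: [0.6036, -0.0357, 0.1947]
tool_rot: [0.466, 0.531, -0.466, 0.532]
contact_force: [0.6, -0.5, 1.0]
grip_width: -0.0002
```

Request:
{"op": "send_rows", "data": {"moves": [[[0,0,3,0],[0,0,3,0],[0,0,0,0]]]}}

```text
t: 23.08
ee_pos: [0.604, -0.0393, 0.1946]
tool_rot: [0.467, 0.533, -0.465, 0.531]
contact_force: [-2.2, 16.7, 1.3]
grip_width: 0.0002
```

Run:
```python
from h import *
o=get_obs();print((loc(np.array(o["ee_pos"]))*1e3).round(1),np.round(o["contact_force"],1))
c=camera_info("top");im=capture("top");cv2.imwrite("pics/t2.png",im)
h=cv2.cvtColor(im,cv2.COLOR_BGR2HSV);m=cv2.inRange(h,(0,150,50),(5,255,255))|cv2.inRange(h,(174,150,50),(180,255,255));m[:120]=0;m[250:]=0;m[:,:190]=0;m[:,340:]=0
k,l,s,ce=cv2.connectedComponentsWithStats(m)
for i in range(1,k):
    if s[i,4]>5: print(s[i],ce[i].round(1),(loc(castpl(c,ce[i],mw(p,face(0,0,.02)),nw))*1e3).round(1))
```

```text
[155.5 -79.1  27. ] [-2.2 16.7  1.3]
[231 183  10   7  55] [235.5 186.1] [155.7  69.4  20. ]
```

The guard is at its stop: 16.7 N at y=−79, where I expected about −78. I'll back off, lift, and look at the knob.

Request:
{"op": "send_rows", "data": {"moves": [[[0,0,-4,0],[0,0,-8,0],[-40,0,0,0],[-50,0,0,0],[-10,-18,-45,0],[0,-18,-45,0],[0,-18,-44,0],[0,0,0,0],[0,0,0,0],[0,0,0,0]]]}}

```text
t: 24.38
ee_pos: [0.5322, 0.0956, 0.2945]
tool_rot: [0.466, 0.531, -0.467, 0.531]
contact_force: [-0.0, -0.1, -0.4]
grip_width: -0.0002
```

Run:
```python
from h import *
o=get_obs();print((loc(np.array(o["ee_pos"]))*1e3).round(1),np.round(o["contact_force"],1))
c=camera_info("wrist");im=capture("wrist");cv2.imwrite("pics/w9.png",im);np.save("w9c.npy",c,allow_pickle=True);pawl(im,c)
h=cv2.cvtColor(im,cv2.COLOR_BGR2HSV);m=cv2.inRange(h,(0,150,50),(5,255,255))|cv2.inRange(h,(174,150,50),(180,255,255))
k,l,s,ce=cv2.connectedComponentsWithStats(m)
for i in range(1,k):
    if s[i,4]>15: print(s[i],ce[i].round(1),(loc(castpl(c,ce[i],mw(p,face(0,0,-.01)),nw,True))*1e3).round(1))
c=camera_info("top");print((loc(castpl(c,(235.5,186.1),mw(p,face(0,0,-.01)),nw))*1e3).round(1))
```

```text
[153.   64.  140.3] [-0.  -0.1 -0.4]
pawl centre [-0.01923443  0.02045227] ang 2.326 tip ang 2.371 axis -0.570 reach 0.0395
[ 453  113   43   69 1760] [473.  146.8] [ 137.  -128.6  -10. ]
[256 117  28  18 496] [269.5 125.5] [149.8  71.3 -10. ]
[427 198  19  17 244] [435.6 205.9] [  55.7 -112.1  -10. ]
[147.7  70.9 -10. ]
```

View pics/w9.png

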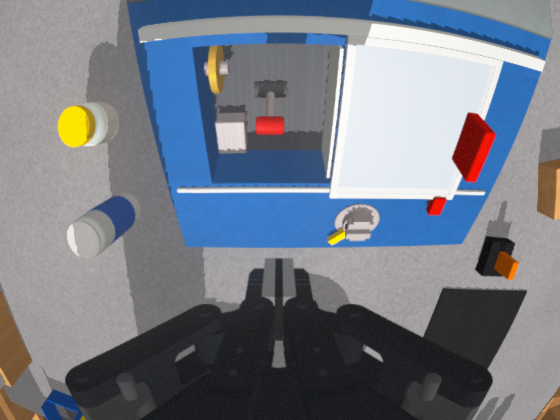

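Guard fully open and latch still at about 1.57. The well is at (209–335,45–180) with the knob at (269,125), a block close to its left and the pivot upslope. I'll push the knob with the closed fingers from the downslope side.

Run:
```python
from h import *
cw=np.load("w9c.npy",allow_pickle=True).item();ct=camera_info("top")
P0=mw(p,face(0,0,-.016))
a=loc(castpl(cw,(269.5,125.5),P0,nw,True));b=loc(castpl(ct,(235.5,186.1),P0,nw));print("knob",a*1e3,b*1e3)
for n,pt in((0,(209,45)),(0,(270,181)),(0,(335,100)),(-.01,(247,130)),(-.01,(247,112)),(-.01,(247,152))):print("edge",pt,(loc(castpl(cw,pt,mw(p,face(0,0,n)),nw,True))*1e3).round(1))
k=mw(p,face((a[0]+b[0])/2,.069,-.016));X=k+mw([0,0,p[2]],np.array([-.027,0,-.008]))
for e in(-.011,.011):print("finger edge",(loc(X+mw([0,0,p[2]],np.array([e,0,0])))*1e3).round(1))
print("at mouth",(loc(X+mw([0,0,p[2]],np.array([-.011,0,.04])))*1e3).round(1));go(X,p[2])
print("travel world",mw([0,0,0],(.042*U)))
```

```text
knob [146.39224     71.44413017 -16.        ] [146.03249957  71.1628297  -16.        ]
edge (209, 45) [225.3 113.3  -0. ]
edge (270, 181) [96.7 71.5 -0. ]
edge (335, 100) [179.5  19.6  -0. ]
edge (247, 130) [145.6  90.6 -10. ]
edge (247, 112) [163.1  89.6 -10. ]
edge (247, 152) [122.5  92.  -10. ]
finger edge [108.7  69.   -5.9]
finger edge [128.3  69.  -15.9]
at mouth [126.9  69.   29.8]
roll -0.001  dx 150.3 dy 37.9 dz -5.0 to [0.5691 0.1055 0.1441]
travel world [0.03742227 0.         0.0190676 ]
```

Request:
{"op": "send_rows", "data": {"moves": [[[0,37.9,-5,0],[45,0,0,0],[45,0,0,0],[30,0,0,0],[20,0,0,0],[10,0,0,0],[0,0,0,0],[0,0,0,0]]]}}

```text
t: 25.42
ee_pos: [0.5692, 0.1061, 0.1455]
tool_rot: [0.467, 0.531, -0.466, 0.532]
contact_force: [0.4, 0.1, 0.5]
grip_width: -0.0003
```

Request:
{"op": "send_rows", "data": {"moves": [[[0,6,0,0],[-1.5,4,0,0],[-2.5,5,0,0],[-2.5,5,0,0],[-2.5,5,0,0],[-2.5,5,0,0],[-2.5,5,0,0],[-2,4,0,0],[0,0,0,0]]]}}

```text
t: 26.55
ee_pos: [0.6078, 0.1114, 0.1607]
tool_rot: [0.466, 0.531, -0.466, 0.532]
contact_force: [-0.5, -0.8, -0.2]
grip_width: 0.0004
```

Run:
```python
from h import *
o=get_obs();print((loc(np.array(o["ee_pos"]))*1e3).round(1),np.round(o["contact_force"],1))
```

```text
[160.9  69.8 -13.9] [-0.5 -0.8 -0.2]
```

Request:
{"op": "send_rows", "data": {"moves": [[[-1,4,0,0],[0,3,0,0],[0,0,0,0]]]}}

```text
t: 26.92
ee_pos: [0.6129, 0.1121, 0.1617]
tool_rot: [0.465, 0.532, -0.467, 0.531]
contact_force: [-11.8, -2.9, 6.1]
grip_width: -0.0
```

Request:
{"op": "send_rows", "data": {"moves": [[[0,2,0,0],[0,1.5,0,0],[0,0,0,0]]]}}

```text
t: 27.3
ee_pos: [0.6135, 0.1122, 0.1615]
tool_rot: [0.464, 0.533, -0.468, 0.53]
contact_force: [-29.4, -4.6, 17.4]
grip_width: -0.0003
```

29 N at the predicted end position, so that's the stop. I'll back off, lift clear and check everything.

Request:
{"op": "send_rows", "data": {"moves": [[[0,-5,0,0],[0,-6,0,0],[-30,0,0,0],[-50,0,0,0],[-50,-20,0,0],[0,-50,0,0],[0,-30,0,0],[0,0,0,0],[0,0,0,0]]]}}

```text
t: 28.42
ee_pos: [0.5083, 0.0983, 0.2918]
tool_rot: [0.466, 0.531, -0.466, 0.532]
contact_force: [0.5, 0.5, 0.0]
grip_width: -0.0001
```

Run:
```python
from h import *
o=get_obs();print((loc(np.array(o["ee_pos"]))*1e3).round(1),np.round(o["contact_force"],1),o["t"])
c=camera_info("wrist");im=capture("wrist");cv2.imwrite("pics/w10.png",im);pawl(im,c)
h=cv2.cvtColor(im,cv2.COLOR_BGR2HSV);m=cv2.inRange(h,(0,150,50),(5,255,255))|cv2.inRange(h,(174,150,50),(180,255,255))
k,l,s,ce=cv2.connectedComponentsWithStats(m)
for i in range(1,k):
    if s[i,4]>15: print(s[i],ce[i].round(1),[(loc(castpl(c,ce[i],mw(p,face(0,0,n)),nw,True))*1e3).round(1) for n in(-.016,.01)])
```

```text
[131.   69.7 148.5] [0.5 0.5 0. ] 28.425
pawl centre [-0.0189766   0.02022475] ang 2.324 tip ang 2.351 axis -0.644 reach 0.0394
[261  46  31  19 552] [276.2  55.4] [array([185.9,  71.2, -16. ]), array([194.1,  71. ,  10. ])]
[ 462   87   43   69 1795] [482.2 120.8] [array([ 138.5, -133.3,  -16. ]), array([ 151.5, -112.7,   10. ])]
[436 176  19  18 264] [444.6 184.4] [array([  54. , -116.4,  -16. ]), array([ 75.5, -97.6,  10. ])]
```

View pics/w10.png

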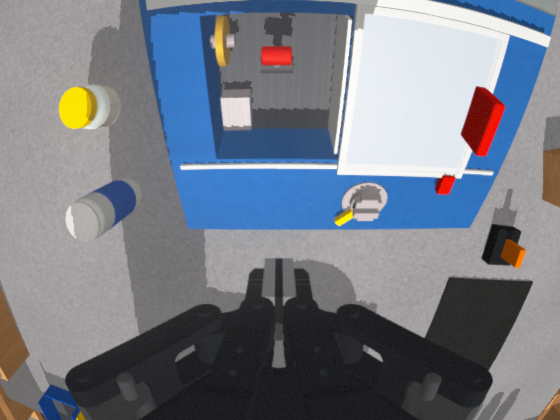

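```bash
python3 -c "
from workcell import *
print(job_done())"
```

```text
the job is handed in; nothing more can be done
None
```

I did the whole job in the order asked and handed it in at about 28.5 s of robot time, with the arm clear of everything.

1. **Latch:** I turned it with the key only, until the torque rose to 0.46 N m and the pawl stopped moving. Pawl readings from the pictures put it at 1.54–1.57 rad. A rougher fit of the pawl's long axis scattered more, from about 1.63 to 1.79.
2. **Key:** It went back into the stand upright. In the wrist view its top was at (0.442, −0.294), within 1 mm of where it started.
3. **Guard:** I pushed its handle until it met 17 N at the stop. The guard's lug measured about 120.6 mm of travel against 120 mm for fully open.
4. **Lever:** I pushed the knob to its stop, which read 29 N along the push and 34 N in total, at the expected end position. Afterwards the knob measured about 40 mm further up the slope, against 42 mm expected. That is within measuring error, but it could be very slightly short.

The can and jar look undisturbed in the last picture. The carton is mostly out of that view. The arm never went near any of the three.

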